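Set the blue dosing fader to its green mark

TASK

The next paint mix needs a different dose of blue: slide the blue grip along its track until its white line stands level with the green mark beside the track, then let go. Leave the yellow grip where it is.

Things in the scene. Friction and masses are not known exactly. Their poses are not given: they have to be found in the camera images.
- blue_grip (a point): Centre of the blue slider grip, half-way up, 50 mm above the worktop. A block 28 mm across the track (x), 22 mm along the track (its y axis) and 38 mm tall, with a white line over the middle of its top; it slides on the blue fader, a grey box 66 mm wide (x), 226 mm long (y) and 30 mm high, fixed to the worktop, with blue bands at both ends.
- blue (a joint): Position of the blue grip along its straight, level track, in m: 0 in the middle of the box, growing toward the grip's +y, from -0.075 to 0.075. No spring and no detents: it takes about 2 N to slide and stays where it is left.
- green_mark_top (a point): Centre of the top of the green mark, a tab 18 mm (x) by 10 mm (y, along the track) and 3 mm thick, fixed on the blue fader's top, about 25 mm to one side (the robot's) of the track's middle line, clear of the grip. Axes parallel to the blue grip's; it lies 20 to 75 mm from the grip's start along y, either way. A like red mark on the other half is not the target.
- yellow_grip (a point): Centre of the yellow slider grip, half-way up, same size, on a second, equal grey fader with yellow bands and no marks. It is to be left alone.

How it is judged (in metres and radians):
At the end, for the whole second after the job is handed in: The blue grip is at rest with its white line within 10 mm of the middle of the green mark, measured along the track (y of blue_grip in the frame of green_mark_top between -0.01 and 0.01 m and velocity of joint blue between -0.005 and 0.005 m/s); the robot touches nothing.
It fails at once if the yellow grip is moved by more than 10 mm (distance of yellow_grip from where it was at the start of the episode above 0.01 m).
It also fails if it takes over 29 s, if anything falls off the work surface, if the arm or the gripper's body presses on something with over 40 N, if the wrist force passes 120 N, or if a joint passes its speed limit or range.

ROBOT

A 6-joint arm with a two-finger parallel gripper is mounted at the origin on a cart in front of the work surface, level with it; the furniture and walls round the work are solid. World frame = base frame: x ahead of the robot, y to its left, z up, the work surface at z = 0. Lengths are in mm, angles in rad, forces in N, time in s.
With the tool pointing down it reaches from about 275 to 825 mm from the base axis. Payload 4.9 kg.
Tool frame: the origin (TCP) lies at the very end of the fingers, on their centre line; the grasp point (between the pads) lies 19 mm behind it; z points along the fingers, y is the line along which they close (so a half turn about z gives the same grasp; the last joint's range is limited). The gripper opens to 85 mm and grips with 20 to 120 N. Pads are 22 mm wide; open, the fingers measure 114 mm over their backs; the gripper's body (76 mm by 85 mm) begins 54 mm behind the grasp point. The pads swing forward as they close: fully open they stand 13 mm farther back than shut.
Start: joints at [-1.417, 0.326, -0.193, 1.052, 0, 1.437], TCP at [156.126, -527.393, 231.281] pointing down, gripper open.
Joint ranges: [-2.65, 2.65], [-0.97, 1.79], [-1.3, 1.35], [-1.93, 2.1], [-1.47, 1.37], [-3.14, 3.14]. Speed limits (rad/s): [2.57, 2.57, 3.14, 3.14, 3.14, 3.14].

INTERFACE

Orientations are given as [roll, pitch, yaw] about the fixed x, y, z axes, in that order (R = Rz(yaw) Ry(pitch) Rx(roll)).
In Python, from bench import bot, solve_ik, imaging gives the robot as it stands. Calls block until the motion is done:
- bot.move_ptp(position, orientation): joint-space move of the TCP to a pose.
- bot.movel(position, rot=None, max_speed=150, threshold=None): straight line of the TCP; rot=None keeps the orientation; max_speed is the mean speed in mm/s. With threshold (N) it stops when the force on the tool has changed by that much, and returns True; else False.
- bot.move_j(angles): joint-space move.
- bot.grip(opening, effort=None): opening from 0.0 (shut) to 1.0 (fully open); effort is the grip in N (None keeps the last); returns when the fingers have stopped.
- bot.dwell(seconds).
- solve_ik(position, orientation): joint angles nearest the present ones, or None.
- bot.get_state(): the state.
- imaging.capture(name): name is "scene" or "side" or "wrist"; returns the picture (480x640x3 uint8, blue, green, red); there is no depth.
- imaging.camera_model(name): a dict with "K" (3x3 intrinsics, pixels), "position" and "rotation" of the camera in the world. Camera axes: x right, y up, looking along -z (the intrinsics and any distortion apply to the point x, -y, -z); pixel columns grow to the right and rows downward; lengths in mm; the calibration is good to about 2 mm. A picture is of the moment at which its call begins: read the wrist's pose just before it. camera_model takes no time and is no camera call; for the wrist camera it gives the pose at the moment of the call.
A pose or a line that the arm cannot do raises bot.IKError and nothing moves.
- bot.sign_off(): hands the job in; it is judged then, once.
The state is a dict: "t": time; "qpos": joint angles; "joint_velocities": joint speeds; "effort": joint torques, N m; "tcp_pos": TCP position; "orientation": TCP orientation; "contact_force": force on the tool from outside, world axes, zero at the start; "wrist_torque": the same for the moment, N m; "opening": opening from 0.0 (shut) to 1.0 (fully open); "gripper_force": force on a finger pad.
Only numpy, scipy, OpenCV 4.12 (cv2) and the standard library are available. Lean on these libraries where they do the work, as an engineer would, in place of code of your own. Each camera call takes 0.05 s, during which the arm holds its last target. There are 200 camera calls.

## Working session

There is one attempt and no reset: what is moved stays moved. The work goes in short steps, each a Python script; the robot and the scene stay as the last script left them, time stands still between calls to the robot, and variables do not carry over. Pictures are saved under pics/ and viewed, at most 10 in all, crops included, and the job is handed in when it is done.

```bash
mkdir -p pics
python3 - <<'E'
from bench import bot, imaging
import cv2
for n in ("scene","side"):
    cv2.imwrite(f"pics/{n}0.png",imaging.capture(n)); m=imaging.camera_model(n); print(n,m)
print(bot.get_state()["t"])
E
```

```text
scene {'K': array([[521.20589104,   0.        , 317.83571567],
       [  0.        , 521.20589104, 229.50739155],
       [  0.        ,   0.        ,   1.        ]]), 'position': array([ 451.65259221, -516.36688066,  942.96784149]), 'rotation': array([ 0.53912983,  0.00625855, -0.08950513])}
side {'K': array([[511.59917869,   0.        , 312.73465535],
       [  0.        , 511.59917869, 236.36725846],
       [  0.        ,   0.        ,   1.        ]]), 'position': array([ 580.32333532,  631.42161813, 1044.21508311]), 'rotation': array([ 0.60182805, -0.01345164,  3.00537231])}
0.1
```

View pics/scene0.png

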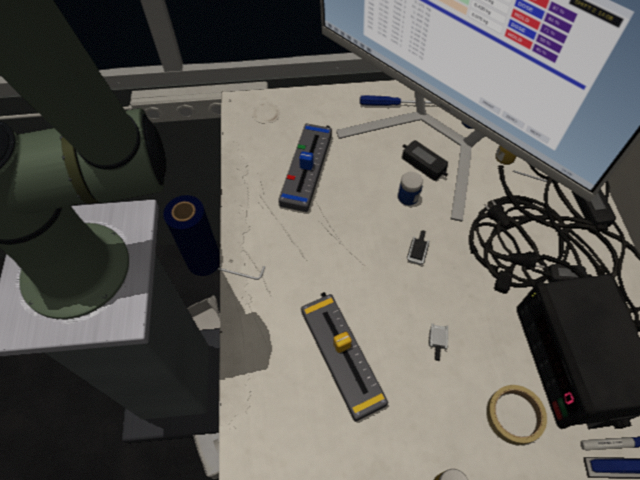

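View pics/side0.png

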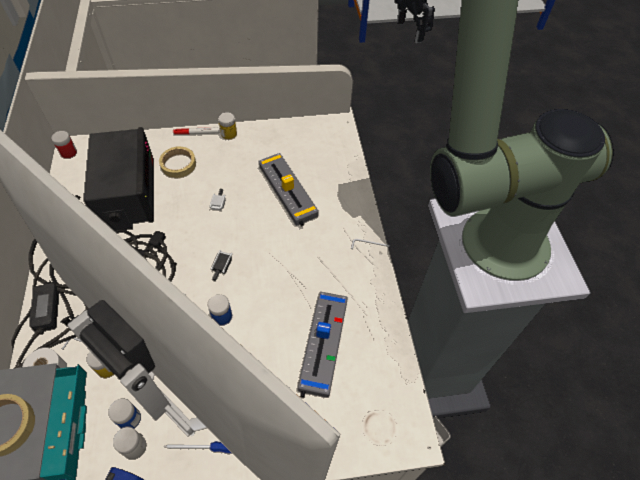

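The scene view shows the blue fader with its grip at (306,160), green mark (302,147) and red mark (292,178). In the side view the grip is at (323,328) and the green mark at (331,357). The monitor hangs beyond the fader. Next I'll locate them by ray casting.

```bash
cat > h.py <<'E'
import numpy as np, cv2
from scipy.spatial.transform import Rotation as R
def ray(m,uv):
    K=m["K"]; d=np.array([(uv[0]-K[0,2])/K[0,0],-(uv[1]-K[1,2])/K[1,1],-1.])
    r=np.asarray(m["rotation"]); Rm=r if r.shape==(3,3) else R.from_euler("xyz",r).as_matrix()
    d=Rm@d; return np.asarray(m["position"]),d/np.linalg.norm(d)
def plane(m,uv,z):
    p,d=ray(m,uv); return p+d*(z-p[2])/d[2]
def tri(r1,r2):
    A=[np.eye(3)-np.outer(d,d) for _,d in (r1,r2)]
    return np.linalg.solve(A[0]+A[1],A[0]@r1[0]+A[1]@r2[0])
HSV=dict(blue=((100,120,60),(125,255,255)),green=((45,120,60),(80,255,255)),red=((0,150,80),(8,255,255)),yellow=((18,120,100),(32,255,255)))
def blobs(im,c,box,amin=15):
    x0,y0,x1,y1=box
    mk=cv2.inRange(cv2.cvtColor(im[y0:y1,x0:x1],cv2.COLOR_BGR2HSV),*map(np.array,HSV[c]))
    n,_,s,ce=cv2.connectedComponentsWithStats(mk)
    return [(ce[i]+[x0,y0],s[i,4]) for i in range(1,n) if s[i,4]>=amin]
E
python3 - <<'E'
from h import *
from bench import imaging
np.set_printoptions(precision=1,suppress=True)
box=dict(scene=(265,110,340,225),side=(285,280,360,410))
g={}
for n,b in box.items():
    im=cv2.imread(f"pics/{n}0.png"); m=imaging.camera_model(n)
    for c,z in (("blue",(30,50)),("green",(33,)),("red",(33,))):
        for uv,a in blobs(im,c,b): 
            print(n,c,uv,a,*[plane(m,uv,k) for k in z]); g.setdefault((n,c),[]).append(ray(m,uv))
for c in("green","red"): print(c,tri(g["scene",c][0],g["side",c][0]))
if len(g["scene","blue"])==3==len(g["side","blue"]): print([tri(a,b) for a,b in zip(g["scene","blue"],g["side","blue"][::-1])])
# monitor low edge corners
ms,md=imaging.camera_model("scene"),imaging.camera_model("side")
print("mon", tri(ray(ms,(323,27)),ray(md,(335,440))))
E
```

```text
scene blue [316.8 128.9] 86 [516.5 297.8  30. ] [515.1 280.   50. ]
scene blue [306. 156.] 98 [485.6 220.9  30. ] [484.8 204.8  50. ]
scene blue [294.  197.3] 109 [451.5 112.1  30. ] [451.5  98.3  50. ]
scene green [301.1 146.4] 24 [476.7 246.9  33. ]
scene red [290.4 176.9] 32 [447.4 164.2  33. ]
side blue [331.9 298.3] 106 [452.6 113.8  30. ] [455.1 124.   50. ]
side blue [323. 330.] 188 [483.4 186.3  30. ] [485.3 195.1  50. ]
side blue [314.3 383.9] 138 [517.9 299.6  30. ] [519.1 306.1  50. ]
side green [330.4 357.6] 36 [477.5 250.4  33. ]
side red [337.8 319.4] 36 [448.4 167.5  33. ]
green [477.  249.3  30.1]
red [447.7 166.3  30.2]
[array([517.2, 299.1,  28.4]), array([485.3, 198.5,  57.6]), array([452. , 113.1,  28.5])]
mon [526.1 444.5 195. ]
```

Fader axis runs along (0.33, 0.944), a yaw of -19.3°. The sizes and heights agree (marks about 30 mm, 21 mm to the side). The grip has to slide about +44 mm. I'll move above it and look with the wrist camera.

Run:
```python
from h import *
from bench import bot, imaging, solve_ik
for y in (-0.336,-0.336+np.pi): print(solve_ik([485,200,190],[np.pi,0,y]))
y=min((-0.336,-0.336+np.pi),key=lambda y: abs(solve_ik([485,200,190],[np.pi,0,y])[5]))
bot.move_ptp([485,200,190],[np.pi,0,y])
m=imaging.camera_model("wrist"); im=imaging.capture("wrist"); cv2.imwrite("pics/w1.png",im)
import pickle; pickle.dump(m,open("w1.pkl","wb"))
s=bot.get_state(); print(s["t"],s["tcp_pos"],s["orientation"],s["qpos"]); print(m["position"])
```

```text
[ 0.25036881  0.31186707 -0.32428282  0.93464643  0.         -2.55522385]
[ 0.25036881  0.31186707 -0.32428282  0.93464643  0.          0.58636881]
2.9667 [485.36182757 199.3320969  190.01671962] [-3.14155183e+00  1.35477415e-04  2.80420346e+00] [ 2.49014518e-01  3.11936614e-01 -3.24136746e-01  9.34632712e-01
 -1.08970248e-04  5.86403714e-01]
[409.89046946 226.28429436 332.44744665]
```

View pics/w1.png

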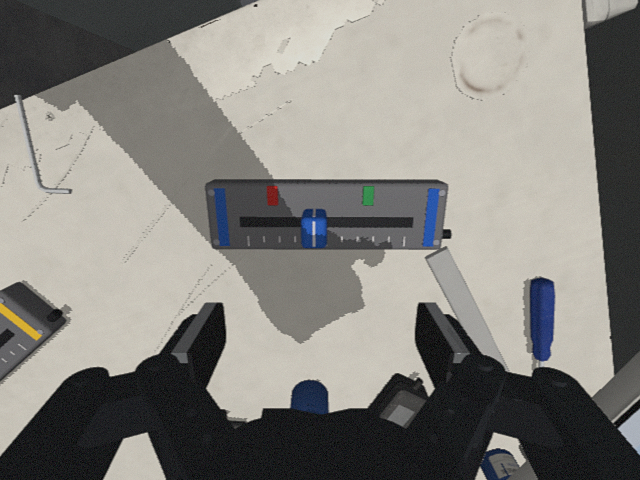

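The wrist view is aligned with the fader. The grip's white line is near column 314, green mark at (368,196), red at (272,196), and the bands at columns 222 and 431. Measuring these now.

```bash
python3 - <<'E'
from h import *
import pickle
np.set_printoptions(precision=1,suppress=True)
m=pickle.load(open("w1.pkl","rb")); im=cv2.imread("pics/w1.png"); b=(200,175,455,255)
P=[]
for c in("blue","green","red"):
    for uv,a in blobs(im,c,b,40):
        print(c,uv,a,plane(m,uv,30),plane(m,uv,33),plane(m,uv,69))
hsv=cv2.cvtColor(im,cv2.COLOR_BGR2HSV)[205:250,302:327]
ys,xs=np.nonzero((hsv[...,1]<90)&(hsv[...,2]>150)); uv=(xs.mean()+302,ys.mean()+205)
print("white",uv,len(xs),ys.min()+205,ys.max()+205,plane(m,uv,69))
E
python3 -c "
import cv2;im=cv2.imread('pics/w1.png')[170:260,200:460];cv2.imwrite('pics/w1c.png',cv2.resize(im,None,fx=3,fy=3))"
```

```text
blue [221.5 216.2] 597 [452.1 112.6  30. ] [451.7 113.7  33. ] [446.7 127.2  69. ]
blue [430.5 217. ] 613 [517.8 298.3  30. ] [516.7 297.6  33. ] [503.9 289.   69. ]
blue [313.7 228.2] 828 [491.9 190.7  30. ] [491.1 191.   33. ] [481.3 195.2  69. ]
green [367.8 194.9] 195 [478.2 248.6  30. ] [477.5 248.3  33. ] [469.4 245.7  69. ]
red [272.1 194.8] 173 [449.  165.2  30. ] [448.6 165.8  33. ] [444.  173.1  69. ]
white (np.float64(313.0243902439024), np.float64(227.65853658536585)) 41 221 234 [480.7 194.9  69. ]
```

View pics/w1c.png

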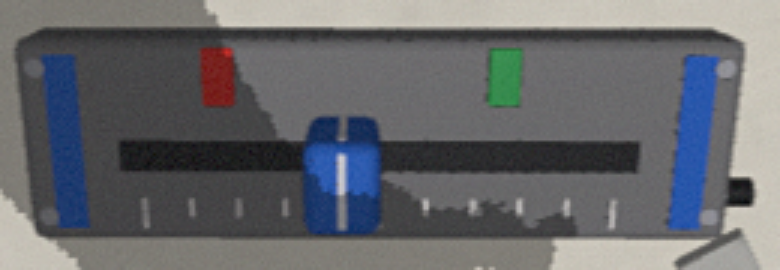

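White line's top is at about (313.7,234), which gives grip ≈ (484,194) at s ≈ -11.4. Green is at s ≈ 37.8, so slide about 49 mm to (500.4,240.1). Grasp, slide, release, back off and look.

Run:
```python
from h import *
from bench import bot, imaging
import pickle
np.set_printoptions(precision=1,suppress=True)
o=[np.pi,0,np.pi-0.340]
bot.movel([484,193.8,100],o); 
print("hit",bot.movel([484,193.8,42],o,max_speed=80,threshold=12))
bot.grip(0.0,25); s=bot.get_state(); print(s["t"],s["opening"],s["gripper_force"],s["contact_force"],s["tcp_pos"])
bot.movel([500.4,240.1,42],o,max_speed=50); bot.dwell(0.2)
s=bot.get_state(); print(s["t"],s["opening"],s["gripper_force"],s["contact_force"],s["tcp_pos"])
bot.grip(1.0); bot.movel([500.4,240.1,150],o); bot.movel([500.4-15,240.1-45,190],o)
bot.dwell(.2)
m=imaging.camera_model("wrist"); im=imaging.capture("wrist"); cv2.imwrite("pics/w2.png",im); pickle.dump(m,open("w2.pkl","wb"))
for uv,a in blobs(im,"green",(200,170,455,260),40): print(uv,a,plane(m,uv,33))
print(bot.get_state()["t"])
cv2.imwrite('pics/w2c.png',cv2.resize(im[170:260,200:460],None,fx=3,fy=3))
```

```text
hit False
5.1917 0.2498962579716399 28.89621466398239 [-0.6  0.4  1.8] [484.1 193.8  42.2]
6.525 0.2586528105524956 29.24643874168396 [-1.6 -0.5  5.6] [500.5 240.3  42.2]
[371.9 194.3] 197 [477.7 248.2  33. ]
8.85
```

View pics/w2c.png

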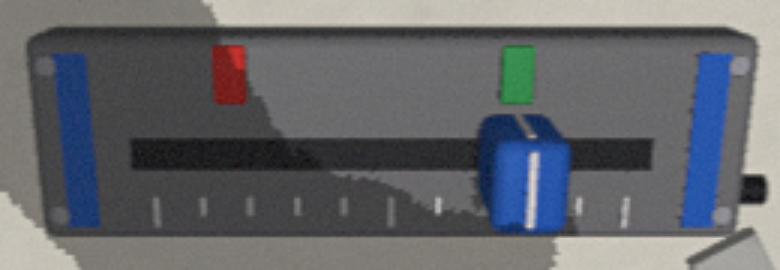

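The grip has moved up to the green mark. The white line on its top is around crop (533,190), which is image (377.7,233.3), and green is at (371.9,194.3). I'll check the offset at their true heights before handing in.

Run:
```python
from h import *
import pickle
m=pickle.load(open("w2.pkl","rb")); u=np.array([.3335,.9427,0])
d=plane(m,(377.7,233.3),69)-plane(m,(371.9,194.3),33)
print(d, d@u, d@[.9427,-.3335,0])
from bench import bot
if abs(d@u)<4: bot.sign_off(); print("signed")
```

```text
[24.79741006 -7.86532913 36.        ] 0.8552904874594187 25.999605730476404
the job is handed in; nothing more can be done
signed
```

The blue grip's white line now stands about 1 mm from the middle of the green mark by the last wrist picture; I let go, left the yellow grip alone, backed the arm clear, and handed the job in at about 9 s (no verdict shown).

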